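# Weigh out nuts on the trip balance and put the scoop away

## Task

Pick up the scoop of hex nuts and tip nuts into the balance's empty dished pan, without spilling any elsewhere, until that pan sinks onto its stop and stays there; any nuts not needed may stay in the scoop. Then lay the scoop flat in the open drawer of the small-parts cabinet without dropping it. Leave the brass weight on its plate and the other things on the bench where they are.

Things in the scene. Friction and masses are not known exactly. Their poses are not given: they have to be found in the camera images.
- scoop: Flat-bottomed aluminium hand scoop with a black bar handle, lying level on the bench with the nuts in it, 0.14 kg. Origin: underside of the bowl, at its centre. x points to the open nose, z up. Bowl 90 long (x from -45 to +45) x 76 wide outside, floor 4 thick, side walls 3 thick, 34 high from the heel (x -45) to x 0, then sloping down to 14 at the nose; closed at the heel, open at the nose. The handle runs back from the heel to x -135, so the scoop is 180 long.
- scoop_grip (a point): Centre of the scoop's handle 40 behind the heel: scoop frame (-85, 0, 31.5) mm. The handle is a bar 20 wide (along scoop y) x 16 high, 80 long (scoop x from -55 to -135), rising 8.5 degrees towards its end; take it across its width.
- scoop_lip (a point): Middle of the scoop's pouring edge on the upper face of the floor: scoop frame (45, 0, 4) mm.
- nut0: One of eight alike loose steel hex nuts, 17 across flats, 8 thick, 12 g, lying flat in the scoop at the start. Origin: centre of one flat face (the lower one at the start).
- nut1: One of eight alike loose steel hex nuts, 17 across flats, 8 thick, 12 g, lying flat in the scoop at the start. Origin: centre of one flat face (the lower one at the start).
- nut2: One of eight alike loose steel hex nuts, 17 across flats, 8 thick, 12 g, lying flat in the scoop at the start. Origin: centre of one flat face (the lower one at the start).
- nut3: One of eight alike loose steel hex nuts, 17 across flats, 8 thick, 12 g, lying flat in the scoop at the start. Origin: centre of one flat face (the lower one at the start).
- nut4: One of eight alike loose steel hex nuts, 17 across flats, 8 thick, 12 g, lying flat in the scoop at the start. Origin: centre of one flat face (the lower one at the start).
- nut5: One of eight alike loose steel hex nuts, 17 across flats, 8 thick, 12 g, lying flat in the scoop at the start. Origin: centre of one flat face (the lower one at the start).
- nut6: One of eight alike loose steel hex nuts, 17 across flats, 8 thick, 12 g, lying flat in the scoop at the start. Origin: centre of one flat face (the lower one at the start).
- nut7: One of eight alike loose steel hex nuts, 17 across flats, 8 thick, 12 g, lying flat in the scoop at the start. Origin: centre of one flat face (the lower one at the start).
- balance: Grey twin-pan trip balance, fixed to the bench, base 115 x 300. Origin: under its base's centre; its y axis runs along the beam, z up. The dished load pan is at y -105 mm, the flat plate with the weight at y +105 mm, 105 from the pivot each. Between them a white index plate stands up to 122 high on the -x side.
- load_pan (a joint): Travel of the load pan straight down, m: 0 = up (at the start, held up by the weight on the other plate), 0.016 = down on its stop. It goes down when the nuts in it outweigh the brass weight: about four to six nuts. A load of only about the same weight may leave it floating in between.
- pan_in (a point): Centre of the inner floor of the load pan, a round steel dish: flat floor about 110 across, walls flaring out to a rim 176 across, 28 above this point; 3 thick. This point is 112 mm above the bench when the pan is up and 96 when it is down.
- plate_top (a point): Centre of the upper face of the flat weight plate, 130 across with a low 5 mm edge: 96 mm above the bench at the start, 112 when the load pan is down.
- weight: Brass knob weight on the flat plate, 21 across, 30 high, about 50 g (42 to 60). Origin: centre of its underside.
- drawer_in (a point): Centre of the inner floor of the cabinet's one open drawer (middle row), z up; x points into the cabinet, so -x is the way the drawer is pulled. Inside 254 long (x), 142 wide (y), 56 deep; walls 4 thick, and the front plate with its pull reaches 20 beyond the inner front wall and 58 above the inner floor. The inner floor is 93 mm above the bench.
- drawer (a joint): The drawer slides; 0 = pulled out by 0.215 m, growing as it is pulled further (limit 0.04; -0.215 = shut); it starts between 0 and 0.035. It slides with 3 N of friction. The drawer's foremost 0.004 is wall, so the inner floor lies clear of the cabinet from x -0.127 to x = 0.084 + this value (m) in the frame of drawer_in. Behind that it is inside the cabinet, whose white body (340 wide, 280 deep, 240 high) rises 147 above the drawer's inner floor at its face.
- jar: White jar with a green screw cap, 48 across, 58 high; a bystander. Origin under its centre.
- bulb: Headlamp bulb standing on its flange, 42 across, 57 high; a bystander. Origin under its centre.
- bowl: Empty shallow steel bowl, 140 across, 45 high; a bystander. Origin under its centre.
- screwdriver: Screwdriver, 190 long, lying on the bench; a bystander.
There are look-alikes about, which are no part of the job. Leave any blue or purple look-alike of the scoop alone.

How it is judged:
By the outcome, as a careful person would: the job done as asked, in the order asked, and still so for the second after the job is handed in, with the robot touching nothing.
It also fails if it takes over 61 s, if anything falls off the work surface, if the arm or the gripper's body presses on something with over 40 N, if the wrist force passes 120 N, or if a joint passes its speed limit or range.

## Robot

A 6-joint arm with a two-finger parallel gripper is mounted at the origin on the work surface. World frame = base frame: x ahead of the robot, y to its left, z up, the work surface at z = 0. Lengths are in m, angles in degrees, forces in N, time in s.
With the tool pointing down it reaches from about 0.4 to 0.825 m from the base axis. Payload 7 kg.
Tool frame: the origin (TCP) lies midway between the tips of the shut fingers; the grasp point (between the pads) lies r.pinch_z behind it (r.pinch_z is the distance from the TCP to the grasp point, in m); z points along the fingers, y is the line along which they close (so a half turn about z gives the same grasp; the last joint's range is limited). The gripper opens to 88 mm and grips with 3 to 60 N. Pads are 19 mm wide; open, the fingers measure 130 mm over their backs; the gripper's body (78 mm by 193 mm) begins 47 mm behind the grasp point.
Start: joints at [83.887, 20.546, 0.682, 0, -70.136, -16.507], TCP at [0.26, 0.623, 0.227] pointing down, gripper open.
Joint ranges: [-176.03, 176.03], [-82.01, 121.73], [-58.28, 71.71], [-173.87, 95.51], [-174.79, -0.11], [-173.66, 173.66]. Speed limits (degrees/s): [136.94, 136.94, 172.46, 180, 180, 180].

## Interface

Orientations are given as [roll, pitch, yaw] about the fixed x, y, z axes, in that order (R = Rz(yaw) Ry(pitch) Rx(roll)).
In Python, from plant import r, optics, job gives the robot as it stands.
- The arm moves only by the shell command python3 -m crank 'ROWS' [FORCE]. ROWS is JSON, a list of rows, each an object with "xyz": the shift along the tool's x, y, z in units of 30 mm (1.0 is 30 mm), a list of three; "delta_rot": the turn, a rotation vector about the tool's x, y, z in degrees, a list of three; "claw": the closure, from 0 (fully open) to 1 (shut). A call has 1 to 20 rows; each row is the pose to reach, as a shift and turn from the pose commanded when the call began, along the tool's axes at that moment; what a row does not reach only later rows make up. A row lasts 1/8 s, in which the tool goes at most 62.5 mm and 10.7 degrees, less where a joint would pass 70% of its speed; a pose out of reach is approached as far as the arm can. A call with a gripper value outside its range is refused whole. The fingers move at their own pace and stop on an object; FORCE is the grip in N (left out, the last holds). Time passes only in rows, so rows that repeat a pose let the fingers close. It gives the time, the measured TCP pose, the force, the opening and the grip force at its end, in the units of the state.
- r.get_state(): the state, without advancing time (a new reading comes with each control period).
- optics.capture(name): name is "side" or "top"; returns a dict with "img" (480x640x3 uint8, blue, green, red), "fovy" (degrees; the focal length in pixels is half the picture's height over the tangent of half this angle, whatever the lens; pixels are square), "cx", "cy" (the principal point, pixels), "eye" and "rotation" of the camera in the world. Camera axes: x right, y up, looking along -z (the intrinsics and any distortion apply to the point x, -y, -z); pixel columns grow to the right and rows downward; lengths in m; the calibration is good to about 2 mm. A picture is of the moment at which its call begins. There is no depth.
- job.close_job(): hands the job in; it is judged then, once.
The state is a dict: "time_s": time; "joints": joint angles; "qd": joint speeds; "joint_torque": joint torques, N m; "tcp_pos": TCP position; "eef_rot": TCP orientation; "contact_force": force on the tool from outside, world axes, zero at the start; "moment": the same for the moment, N m; "gripper_width": finger opening in m; "gripper_force": force on a finger pad.
Only numpy, scipy, OpenCV 4.12 (cv2) and the standard library are available. Lean on these libraries where they do the work, as an engineer would, in place of code of your own. Each camera call takes 0.05 s, during which the arm holds its last target. There are 200 camera calls.

## Working session

There is one attempt and no reset: what is moved stays moved. The work goes in short steps, Python scripts to look and compute and a shell command to move; the robot and the scene stay as the last step left them, time stands still between calls to the robot, and variables do not carry over. Pictures are saved under pics/ and viewed, at most 12 in all, crops included, and the job is handed in when it is done.

```bash
ls; mkdir -p pics
python3 - <<'E'
from plant import r,optics,job
import cv2
for n in("side","top"):
    c=optics.capture(n); cv2.imwrite(f"pics/{n}0.png",c["img"])
    print({k:v for k,v in c.items() if k!="img"})
print(r.pinch_z,r.get_state())
E
```

```text
pics
{'fovy': 51.2477048598669, 'cx': 319.97373717302344, 'cy': 241.15403631805123, 'eye': array([ 0.05266985, -0.71450578,  0.98282044]), 'rotation': array([ 45.04399719,  -1.13045216, -31.51800402])}
{'fovy': 44.49648735085308, 'cx': 317.8659009251606, 'cy': 236.03184395825582, 'eye': array([0.39447617, 0.02556155, 1.39737337]), 'rotation': array([ 4.83646737e+00, -1.27755265e-02, -9.15950437e+01])}
0.0188 {'time_s': 0.1, 'joints': array([ 8.38850230e+01,  2.05873320e+01,  6.39398487e-01, -1.78154036e-02,
       -7.01365825e+01, -1.65075715e+01]), 'qd': array([0.01606764, 0.04015091, 0.11319472, 0.13785125, 0.06455303,
       0.02746647]), 'joint_torque': array([-2.48065655e-03, -5.84165955e+01,  2.93752116e+01,  7.01548308e+00,
        1.02076528e-02, -4.11791859e-05]), 'tcp_pos': array([0.25949323, 0.6226514 , 0.22571898]), 'eef_rot': array([ 1.79914208e+02, -7.95854412e-03, -2.26286082e+01]), 'contact_force': array([ 0.30055653, -0.14341408,  0.06776483]), 'moment': array([ 0.03710408, -0.00466399,  0.03618365]), 'gripper_force': 0.0, 'gripper_width': 0.08785411557651301}
```

View pics/top0.png

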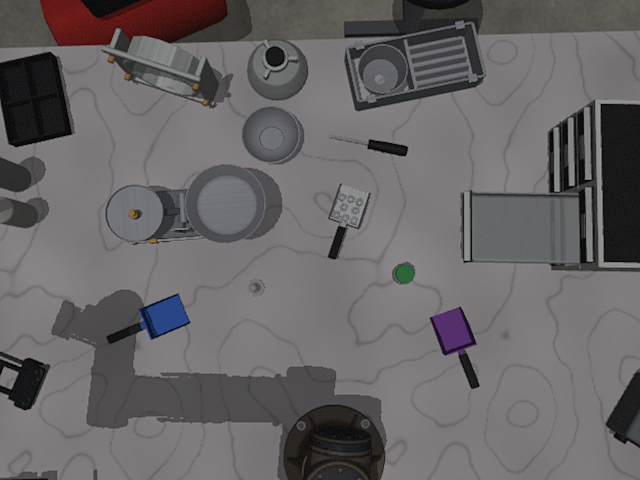

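View pics/side0.png

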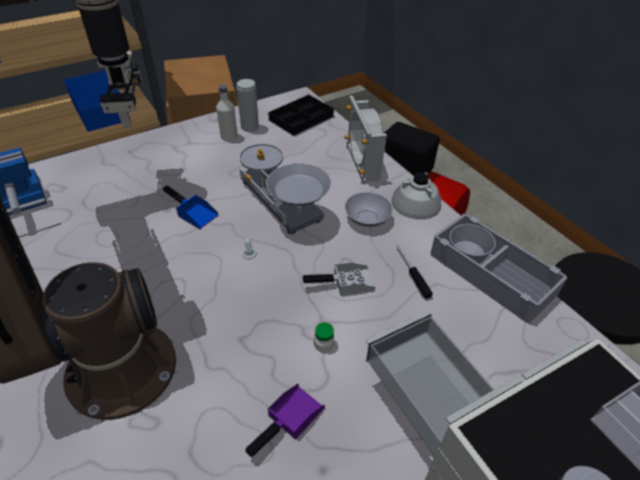

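Top view: the real scoop's bowl is at about (349,207) with its handle end at (334,256). The load pan is at (226,203), the weight at (135,213), the drawer at x 465–585 / y 192–262, the jar at (404,273) and the bulb at (257,287). I'll take an enlarged crop next.

```bash
cat > h.py <<'E'
import numpy as np
from scipy.spatial.transform import Rotation as R
C={"side":(51.2477048598669,319.97373717,241.15403632,[0.05266985,-0.71450578,0.98282044],[45.04399719,-1.13045216,-31.51800402]),
"top":(44.49648735,317.8659009,236.03184396,[0.39447617,0.02556155,1.39737337],[4.83646737,-0.0127755265,-91.5950437])}
def ray(n,u,v):
    f,cx,cy,e,a=C[n]; F=240/np.tan(np.radians(f/2))
    d=R.from_euler("xyz",a,degrees=True).as_matrix()@np.array([(u-cx)/F,-(v-cy)/F,-1]); return np.array(e),d
def at(n,u,v,z):
    e,d=ray(n,u,v); return e+d*(z-e[2])/d[2]
def proj(n,p):
    f,cx,cy,e,a=C[n]; F=240/np.tan(np.radians(f/2))
    q=R.from_euler("xyz",a,degrees=True).as_matrix().T@(np.array(p)-e); return cx+F*q[0]/-q[2], cy-F*q[1]/-q[2]
E
python3 - <<'E'
import cv2,numpy as np
t=cv2.imread("pics/top0.png"); s=cv2.imread("pics/side0.png")
a=cv2.resize(t[170:270,310:390],None,fx=5,fy=5,interpolation=cv2.INTER_CUBIC)[:, :400]
b=cv2.resize(t[150:250,180:290],(440,400))  # scale 4
c=cv2.resize(t[180:275,455:600],(435,285)) # scale 3
d=cv2.resize(s[255:305,295:375],(400,250)) # 5
m=np.zeros((600,800,3),np.uint8)
m[:500,:400]=a[:500]; m[0:300,400:800]=cv2.resize(t[150:240+0,170:290],(400,300)) # 3.333
m[300:600,400:800]=cv2.resize(t[175:280,455:595],(400,300)) # 2.857
cv2.imwrite("pics/m1.png",m)
m=np.zeros((600,800,3),np.uint8)
m[:300,:400]=cv2.resize(s[250:310,295:375],(400,300)) #5
m[:300,400:]=cv2.resize(s[150:240,240:360],(400,300)) #3.33
m[300:,:400]=cv2.resize(s[310:445,360:540],(400,300)) #2.222
cv2.imwrite("pics/m2.png",m)
E
```

```text
(no output)
```

View pics/m1.png

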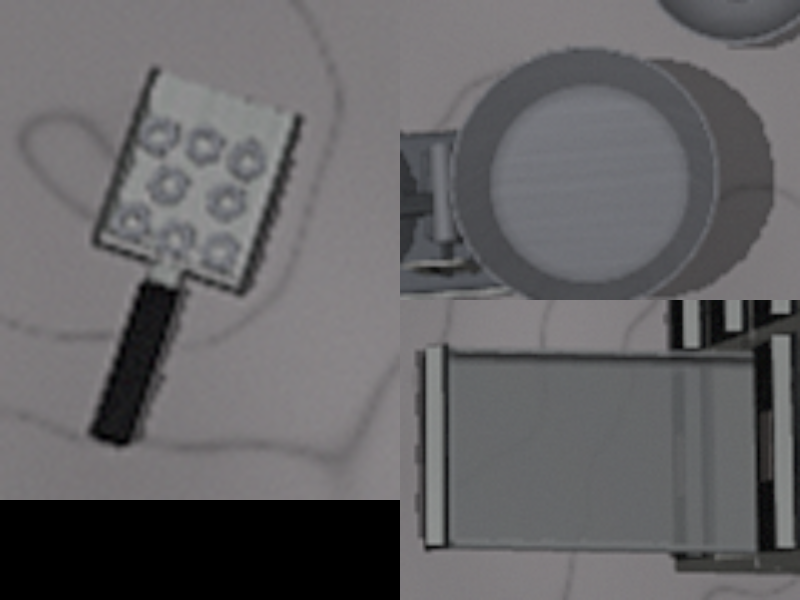

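View pics/m2.png

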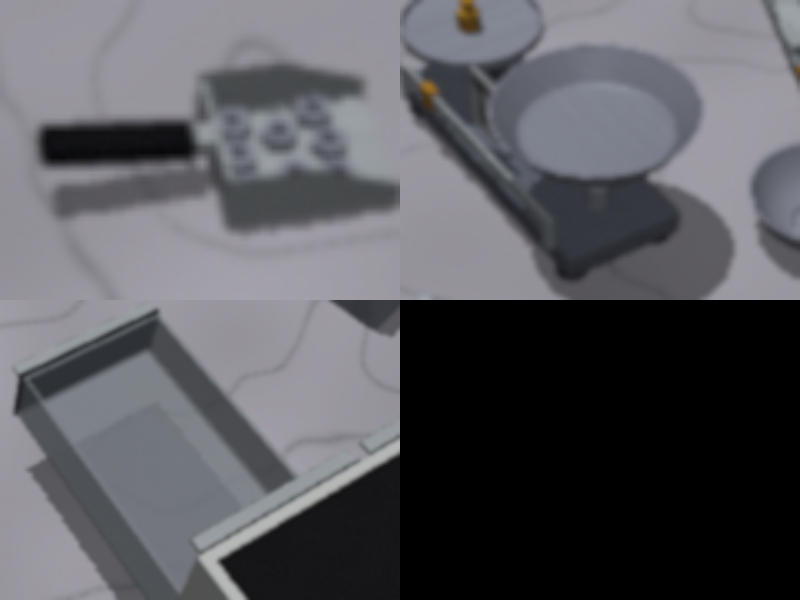

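The crops show: scoop corners at (155,70), (300,117), (97,243), (245,292); handle ends at (164,284) and (113,438); pan floor ellipse centre at (589,183); drawer front plate at x 425–447, y 345–548. Next I'll fit poses to these.

```bash
cat >> h.py <<'E'
def pose(p): # x,y,yaw
    return lambda q: np.array([p[0]+np.cos(p[2])*q[0]-np.sin(p[2])*q[1],p[1]+np.sin(p[2])*q[0]+np.cos(p[2])*q[1],q[2]])
E
python3 - <<'E'
from h import *
from scipy.optimize import least_squares
m=lambda x,y:((x+.5)/5-.5+310,(y+.5)/5-.5+170)
s=lambda x,y:((x+.5)/5-.5+295,(y+.5)/5-.5+250)
obs=[("top",m(155,70),(.045,.0365,.014)),("top",m(300,117),(.045,-.0365,.014)),("top",m(97,243),(-.045,.0365,.034)),("top",m(245,292),(-.045,-.0365,.034)),
("top",m(164,284),(-.055,0,.035)),("top",m(113,438),(-.135,0,.047)),
("side",s(42,145),(-.135,0,.039)),("side",s(192,137),(-.055,0,.027)),("side",s(198,75),(-.045,.038,.034)),("side",s(362,80),(.045,.038,.014))]
def res(p): return np.ravel([np.array(proj(n,pose(p)(q)))-uv for n,uv,q in obs])
f=least_squares(res,[.46,-.02,.2]); print("scoop",f.x[:2],np.degrees(f.x[2]));print(f.fun.reshape(-1,2).round(1))
P=pose(f.x); print("grip",P((-.085,0,.0315)),"lip",P((.045,0,.004)))
k=lambda x,y:((x-400+.5)/3.333-.5+170,(y+.5)/3.333-.5+150)
k2=lambda x,y:((x-400+.5)/3.333-.5+240,(y+.5)/3.333-.5+150)
print("pan",at("top",*k(589.5,183),.112), at("side",*k2(597,128),.112),"rimL",at("top",*k(452,180),.14),"rimR",at("top",*k(719,180),.14))
print("rim top",at("top",*k(586,47),.14))
print("weight",at("top",135,213,.11),"platec",at("top",135.5,213,.099))
d=lambda x,y:((x-400+.5)/2.857-.5+455,(y-300+.5)/2.857-.5+175)
for q in((425,345),(425,548),(447,345),(447,548)): print("front",at("top",*d(*q),.151))
for q in((450,357),(754,357),(450,545),(754,545)): print("rimtop",at("top",*d(*q),.149))
e=lambda x,y:((x+.5)/2.222-.5+360,(y-300+.5)/2.222-.5+310)
for q in((15,370),(158,311)): print("front side",at("side",*e(*q),.151))
print("floor corner",at("side",*e(153,348),.093), "rimedge right end",at("side",*e(295,478),.149))
print("cab",at("top",583,192,.24),at("top",583,262,.24))
print("jar",at("top",404,273,.058),"bulb",at("top",257,287,.04),"bowl",at("top",272,135,.045),"sd",at("top",390,147,.02))
E
```

```text
scoop [ 0.58198809 -0.05506968] -20.22509824522926
[[ 0.3 -0.6]
 [ 0.4 -0.3]
 [ 0.  -0.6]
 [ 0.1 -0.5]
 [ 0.1  0.1]
 [-0.5  1.6]
 [-1.   0.2]
 [ 0.3  0.6]
 [-0.1 -0.4]
 [ 0.3 -0.7]]
grip [ 0.50222905 -0.02568439  0.0315    ] lip [ 0.62421347 -0.0706266   0.004     ]
pan [0.57854094 0.22201217 0.112     ] [0.581089   0.22607075 0.112     ] rimL [0.57897052 0.30680849 0.14      ] rimR [0.57415783 0.13378107 0.14      ]
rim top [0.66399936 0.21869882 0.14      ]
weight [0.56563994 0.42467532 0.11      ] platec [0.56707147 0.42697196 0.099     ]
front [ 0.58939084 -0.29267155  0.151     ]
front [ 0.43705508 -0.28523854  0.151     ]
front [ 0.58893138 -0.30919305  0.151     ]
front [ 0.43659987 -0.30159132  0.151     ]
rimtop [ 0.58007394 -0.31153094  0.149     ]
rimtop [ 0.57371815 -0.54006513  0.149     ]
rimtop [ 0.43883741 -0.30446152  0.149     ]
rimtop [ 0.43253602 -0.53083396  0.149     ]
front side [ 0.43563436 -0.29620979  0.151     ]
front side [ 0.58738398 -0.31139797  0.151     ]
floor corner [ 0.59150452 -0.31481181  0.093     ] rimedge right end [ 0.57453755 -0.49947911  0.149     ]
cab [ 0.56568286 -0.50798125  0.24      ] [ 0.42642501 -0.4987872   0.24      ]
jar [ 0.41777313 -0.17176301  0.058     ] bulb [0.39532758 0.16557841 0.04      ] bowl [0.74977411 0.12307792 0.045     ] sd [ 0.71935599 -0.15602916  0.02      ]
```

```bash
cat >> h.py <<'E'
def go(G,yaw,tilt=0,t0=None):
    """rows' shift/turn to bring grasp point to G with scoop yaw, nose-down tilt"""
    from plant import r
    s=r.get_state(); p=s["tcp_pos"]; A=R.from_euler("xyz",s["eef_rot"],degrees=True)
    B=R.from_euler("xyz",[180,0,yaw],degrees=True)*R.from_rotvec([0,-tilt,0],degrees=True)
    T=np.array(G)-B.apply([0,0,-.0188])
    print("t",s["time_s"],"p",p.round(4),"rot",s["eef_rot"].round(1),"F",s["contact_force"].round(1),"w",round(s["gripper_width"],4),"gf",round(s["gripper_force"],1))
    print("  xyz",(A.inv().apply(T-p)/.03).round(3).tolist(),"rot",(A.inv()*B).as_rotvec(degrees=True).round(2).tolist())
E
python3 -c "
from h import *
go([.502,-.026,.12],-20.2); go([.502,-.026,.0315],-20.2)"
```

```text
t 0.1 p [0.2595 0.6227 0.2257] rot [179.9  -0.  -22.6] F [ 0.3 -0.1  0.1] w 0.0879 gf 0.0
  xyz [15.78, 16.841, 4.178] rot [0.09, -0.01, -2.43]
t 0.1 p [0.2595 0.6227 0.2257] rot [179.9  -0.  -22.6] F [ 0.3 -0.1  0.1] w 0.0879 gf 0.0
  xyz [15.779, 16.836, 7.128] rot [0.09, -0.01, -2.43]
```

```bash
python3 -m crank '[{"xyz":[15.78,16.84,0.5],"delta_rot":[0,0,-2.4],"claw":0},{"xyz":[15.78,16.84,0.5],"delta_rot":[0,0,-2.4],"claw":0},{"xyz":[15.78,16.84,0.5],"delta_rot":[0,0,-2.4],"claw":0},{"xyz":[15.78,16.84,0.5],"delta_rot":[0,0,-2.4],"claw":0},{"xyz":[15.78,16.84,0.5],"delta_rot":[0,0,-2.4],"claw":0},{"xyz":[15.78,16.84,0.5],"delta_rot":[0,0,-2.4],"claw":0},{"xyz":[15.78,16.84,0.5],"delta_rot":[0,0,-2.4],"claw":0},{"xyz":[15.78,16.84,0.5],"delta_rot":[0,0,-2.4],"claw":0},{"xyz":[15.78,16.84,0.5],"delta_rot":[0,0,-2.4],"claw":0},{"xyz":[15.78,16.84,0.5],"delta_rot":[0,0,-2.4],"claw":0},{"xyz":[15.78,16.84,0.5],"delta_rot":[0,0,-2.4],"claw":0},{"xyz":[15.78,16.84,0.5],"delta_rot":[0,0,-2.4],"claw":0},{"xyz":[15.78,16.84,1],"delta_rot":[0,0,-2.4],"claw":0},{"xyz":[15.78,16.84,2],"delta_rot":[0,0,-2.4],"claw":0},{"xyz":[15.78,16.84,3],"delta_rot":[0,0,-2.4],"claw":0},{"xyz":[15.78,16.84,4],"delta_rot":[0,0,-2.4],"claw":0},{"xyz":[15.78,16.84,4],"delta_rot":[0,0,-2.4],"claw":0}]' 40
python3 - <<'E'
from h import *
go([.502,-.026,.0315],-20.2)
from plant import optics
import cv2
c=optics.capture("side"); cv2.imwrite("pics/s1.png",cv2.resize(c["img"][170:350,240:480],(800,600)))
E
```

```text
time_s: 2.22
tcp_pos: [0.4999, -0.0244, 0.1041]
eef_rot: [179.8, 0.3, -20.1]
contact_force: [0.5, -0.3, 0.7]
gripper_width: 0.0877
gripper_force: 0.0
t 2.225 p [ 0.4999 -0.0244  0.1041] rot [179.8   0.3 -20.1] F [ 0.5 -0.3  0.7] w 0.0877 gf 0.0
  xyz [0.097, 0.016, 3.047] rot [0.17, 0.26, 0.09]
```

View pics/s1.png

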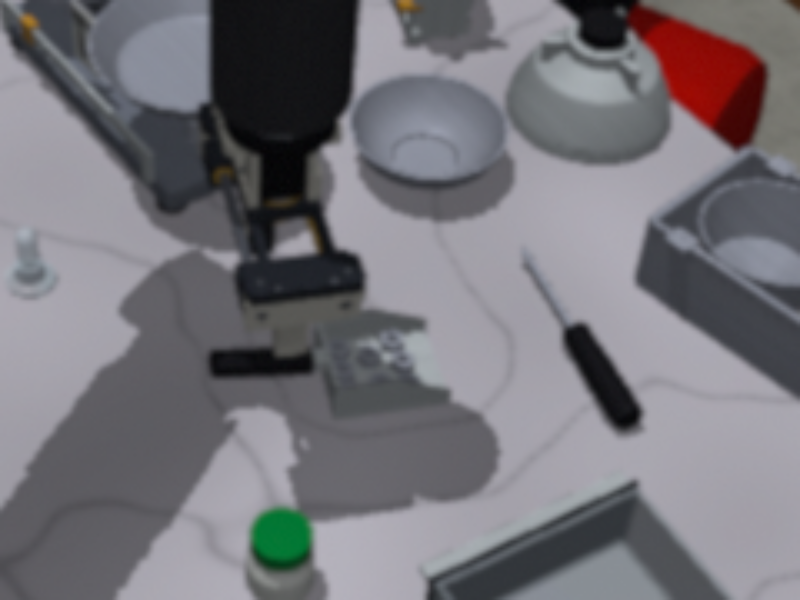

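The gripper sits above the handle (about (265,360) in the crop), with its fingers on either side. I'll go down and close.

```bash
python3 -m crank '[{"xyz":[0.1,0,1],"delta_rot":[0.1,0.2,0],"claw":0},{"xyz":[0.1,0,2],"delta_rot":[0.1,0.2,0],"claw":0},{"xyz":[0.1,0,2.7],"delta_rot":[0.1,0.2,0],"claw":0},{"xyz":[0.1,0,3.05],"delta_rot":[0.1,0.2,0],"claw":0.3},{"xyz":[0.1,0,3.05],"delta_rot":[0.1,0.2,0],"claw":0.6},{"xyz":[0.1,0,3.05],"delta_rot":[0.1,0.2,0],"claw":1},{"xyz":[0.1,0,3.05],"delta_rot":[0.1,0.2,0],"claw":1},{"xyz":[0.1,0,3.05],"delta_rot":[0.1,0.2,0],"claw":1},{"xyz":[0.1,0,3.05],"delta_rot":[0.1,0.2,0],"claw":1},{"xyz":[0.1,0,3.05],"delta_rot":[0.1,0.2,0],"claw":1}]' 55
python3 - <<'E'
from h import *
go([.502,-.026,.0315],-20.2)
E
```

```text
time_s: 3.52
tcp_pos: [0.5051, -0.0264, 0.0151]
eef_rot: [-179.9, -0.2, -20.2]
contact_force: [0.4, 0.6, -0.1]
gripper_width: 0.0233
gripper_force: 0.0
t 3.525 p [ 0.5051 -0.0264  0.0151] rot [-179.9   -0.2  -20.2] F [ 0.4  0.6 -0.1] w 0.0233 gf 0.0
  xyz [-0.103, 0.023, 0.081] rot [-0.1, -0.2, -0.02]
```

```bash
python3 -m crank '[{"xyz":[0,0,0],"delta_rot":[0,0,0],"claw":1},{"xyz":[0,0,0],"delta_rot":[0,0,0],"claw":1},{"xyz":[0,0,0],"delta_rot":[0,0,0],"claw":1},{"xyz":[0,0,-0.2],"delta_rot":[0,0,0],"claw":1},{"xyz":[0,0,-0.5],"delta_rot":[0,2,0],"claw":1},{"xyz":[0,0,-0.8],"delta_rot":[0,5,0],"claw":1},{"xyz":[0,0,-1.1],"delta_rot":[0,8,0],"claw":1},{"xyz":[0,0,-1.1],"delta_rot":[0,8,0],"claw":1}]' 60
python3 - <<'E'
from h import *
go([.502,-.026,.0315],-20.2)
from plant import optics
import cv2
c=optics.capture("side"); cv2.imwrite("pics/s2.png",cv2.resize(c["img"][210:330,270:430],(800,600),interpolation=cv2.INTER_CUBIC))
E
```

```text
time_s: 4.53
tcp_pos: [0.5037, -0.0267, 0.0484]
eef_rot: [-179.9, -8.2, -20.2]
contact_force: [-1.2, 0.3, -2.6]
gripper_width: 0.0192
gripper_force: 60.0
t 4.525 p [ 0.5037 -0.0267  0.0484] rot [-179.9   -8.2  -20.2] F [-1.2  0.3 -2.6] w 0.0192 gf 60.0
  xyz [-0.229, -0.001, 1.17] rot [-0.08, -8.18, 0.03]
```

View pics/s2.png

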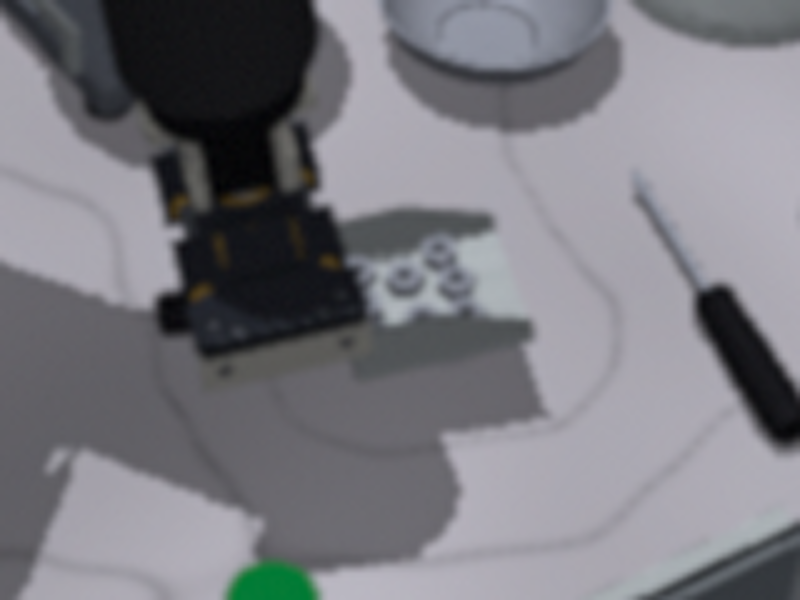

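The scoop is held and level side to side, with a slight nose-up tilt and the nuts inside. Next I'll work out the lift and the carry to the pan.

```bash
cat >> h.py <<'E'
def lip(L,yaw,t):
    c,s=np.cos(np.radians(t)),np.sin(np.radians(t)); y=np.radians(yaw)
    h=-.127*c+.03*s; z=.127*s+.03*c
    G=[L[0]+h*np.cos(y),L[1]+h*np.sin(y),L[2]+z]; print("tilt",t,"G",np.round(G,3)); go(G,yaw,t)
E
python3 - <<'E'
from h import *
c=np.array([.579,.222]); d=np.array([np.cos(.366),np.sin(.366)]); L=c-.025*d
go([.501,-.026,.212],-20.2,-8)
lip([*L,.20],21,-8)
E
```

```text
t 4.575 p [ 0.5043 -0.0265  0.0483] rot [-179.9   -8.2  -20.2] F [ 0.5  0.7 -2.6] w 0.0194 gf 60.0
  xyz [0.664, 0.015, -4.792] rot [-0.09, -0.15, 0.01]
tilt -8 G [0.434 0.166 0.212]
t 4.575 p [ 0.5043 -0.0265  0.0483] rot [-179.9   -8.2  -20.2] F [ 0.5  0.7 -2.6] w 0.0194 gf 60.0
  xyz [-3.613, -5.298, -5.398] rot [5.7, -0.18, -40.78]
```

```bash
python3 -m crank '[{"xyz":[0.05,0,-0.4],"delta_rot":[0,0,0],"claw":1},{"xyz":[0.15,0,-1],"delta_rot":[0,0,0],"claw":1},{"xyz":[0.25,0,-1.7],"delta_rot":[0,0,0],"claw":1},{"xyz":[0.35,0,-2.4],"delta_rot":[0,0,0],"claw":1},{"xyz":[0.45,0,-3.1],"delta_rot":[0,0,0],"claw":1},{"xyz":[0.5,0,-3.8],"delta_rot":[0,0,0],"claw":1},{"xyz":[0.6,0,-4.4],"delta_rot":[0,0,0],"claw":1},{"xyz":[0.66,0,-4.8],"delta_rot":[0,0,0],"claw":1},{"xyz":[0.5,-0.2,-4.82],"delta_rot":[0.2,0,-1.5],"claw":1},{"xyz":[0.2,-0.6,-4.86],"delta_rot":[0.6,0,-4.5],"claw":1},{"xyz":[-0.2,-1.1,-4.9],"delta_rot":[1.2,0,-8.4],"claw":1},{"xyz":[-0.6,-1.6,-4.97],"delta_rot":[1.7,0,-12.3],"claw":1},{"xyz":[-1.05,-2.1,-5.03],"delta_rot":[2.3,0,-16.3],"claw":1},{"xyz":[-1.45,-2.6,-5.1],"delta_rot":[2.8,0,-20.2],"claw":1},{"xyz":[-1.85,-3.1,-5.15],"delta_rot":[3.4,0,-24.1],"claw":1},{"xyz":[-2.25,-3.6,-5.2],"delta_rot":[3.9,0,-28],"claw":1},{"xyz":[-2.65,-4.1,-5.26],"delta_rot":[4.4,-0.1,-31.9],"claw":1},{"xyz":[-3.05,-4.6,-5.32],"delta_rot":[5,-0.1,-35.8],"claw":1},{"xyz":[-3.4,-5.05,-5.37],"delta_rot":[5.5,-0.2,-39.1],"claw":1},{"xyz":[-3.61,-5.3,-5.4],"delta_rot":[5.7,-0.2,-40.8],"claw":1}]'
python3 - <<'E'
from h import *
c=np.array([.579,.222]); d=np.array([np.cos(.366),np.sin(.366)]); L=c-.025*d
for t,z in((-8,.2),(0,.185),(10,.17),(18,.155),(25,.15),(30,.15),(35,.15)): lip([*L,z],21,t)
from plant import optics
import cv2
c=optics.capture("side"); cv2.imwrite("pics/s3.png",cv2.resize(c["img"][100:280,210:450],(800,600),interpolation=cv2.INTER_CUBIC))
E
```

```text
time_s: 7.08
tcp_pos: [0.437, 0.1685, 0.1929]
eef_rot: [180.0, -8.0, 21.2]
contact_force: [0.6, -0.1, -2.0]
gripper_width: 0.0195
gripper_force: 60.0
tilt -8 G [0.434 0.166 0.212]
t 7.075 p [0.437  0.1685 0.1929] rot [180.   -8.   21.2] F [ 0.6 -0.1 -2. ] w 0.0195 gf 60.0
  xyz [-0.017, 0.032, -0.021] rot [0.01, 0.02, 0.16]
tilt 0 G [0.437 0.168 0.215]
t 7.075 p [0.437  0.1685 0.1929] rot [180.   -8.   21.2] F [ 0.6 -0.1 -2. ] w 0.0195 gf 60.0
  xyz [0.006, 0.032, -0.111] rot [0.02, -7.98, 0.16]
tilt 10 G [0.444 0.17  0.222]
t 7.075 p [0.437  0.1685 0.1929] rot [180.   -8.   21.2] F [ 0.6 -0.1 -2. ] w 0.0195 gf 60.0
  xyz [0.166, 0.033, -0.32] rot [0.03, -17.98, 0.16]
tilt 18 G [0.452 0.173 0.223]
t 7.075 p [0.437  0.1685 0.1929] rot [180.   -8.   21.2] F [ 0.6 -0.1 -2. ] w 0.0195 gf 60.0
  xyz [0.366, 0.033, -0.353] rot [0.05, -25.98, 0.16]
tilt 25 G [0.46  0.176 0.231]
t 7.075 p [0.437  0.1685 0.1929] rot [180.   -8.   21.2] F [ 0.6 -0.1 -2. ] w 0.0195 gf 60.0
  xyz [0.637, 0.034, -0.616] rot [0.06, -32.98, 0.16]
tilt 30 G [0.467 0.179 0.239]
t 7.075 p [0.437  0.1685 0.1929] rot [180.   -8.   21.2] F [ 0.6 -0.1 -2. ] w 0.0195 gf 60.0
  xyz [0.878, 0.035, -0.898] rot [0.06, -37.98, 0.15]
tilt 35 G [0.475 0.182 0.247]
t 7.075 p [0.437  0.1685 0.1929] rot [180.   -8.   21.2] F [ 0.6 -0.1 -2. ] w 0.0195 gf 60.0
  xyz [1.142, 0.036, -1.157] rot [0.07, -42.98, 0.15]
```

View pics/s3.png

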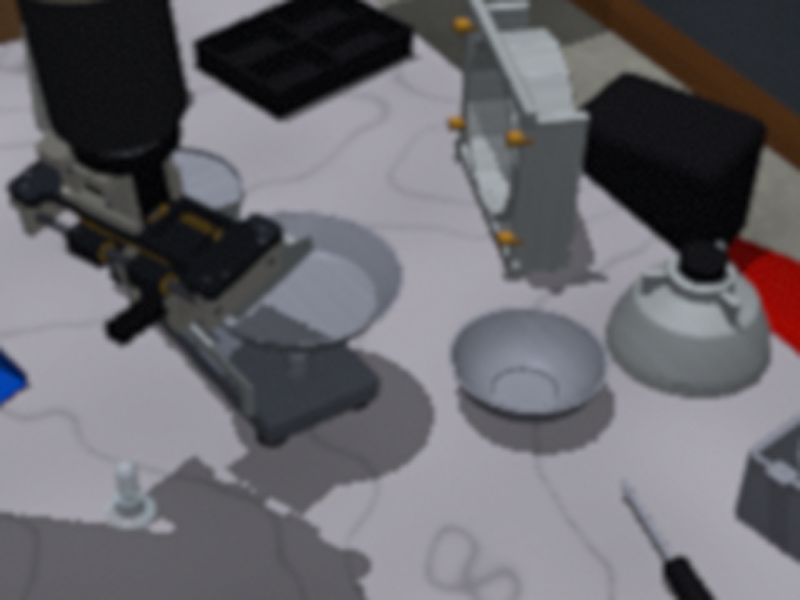

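The scoop is over the pan, with its right wall running to about (312,237) in the crop. Nothing has been spilled. I'll tilt in stages.

```bash
python3 -m crank '[{"xyz":[0,0.03,-0.05],"delta_rot":[0,-4,0.1],"claw":1},{"xyz":[0,0.03,-0.1],"delta_rot":[0,-8,0.1],"claw":1},{"xyz":[0.06,0.03,-0.2],"delta_rot":[0,-12,0.1],"claw":1},{"xyz":[0.12,0.03,-0.28],"delta_rot":[0,-15,0.1],"claw":1},{"xyz":[0.17,0.03,-0.32],"delta_rot":[0,-18,0.1],"claw":1},{"xyz":[0.26,0.03,-0.34],"delta_rot":[0,-22,0.1],"claw":1},{"xyz":[0.37,0.03,-0.36],"delta_rot":[0,-26,0.1],"claw":1},{"xyz":[0.5,0.03,-0.48],"delta_rot":[0,-29.5,0.1],"claw":1},{"xyz":[0.64,0.03,-0.62],"delta_rot":[0,-33,0.1],"claw":1},{"xyz":[0.64,0.03,-0.62],"delta_rot":[0,-33,0.1],"claw":1},{"xyz":[0.64,0.03,-0.62],"delta_rot":[0,-33,0.1],"claw":1}]'
python3 - <<'E'
from h import *
P=pose([.555-.045*.934,.213-.045*.358,np.radians(21)])
print("expected nose R corner before tilt",proj("side",P((.045,-.0365,.21))))
c=np.array([.579,.222]); d=np.array([np.cos(.366),np.sin(.366)]); L=c-.025*d
for t,z in((25,.15),(32,.15),(40,.15),(48,.15)): lip([*L,z],21,t)
from plant import optics
import cv2
c=optics.capture("top")["img"]; b=optics.capture("side")["img"]
cv2.imwrite("pics/s4.png",np.hstack([cv2.resize(b[120:250,220:350],(400,400),interpolation=cv2.INTER_CUBIC),cv2.resize(c[145:260,180:295],(400,400),interpolation=cv2.INTER_CUBIC)]))
E
```

```text
time_s: 8.5
tcp_pos: [0.4532, 0.1725, 0.2139]
eef_rot: [180.0, 24.9, 20.8]
contact_force: [1.1, -0.5, -2.1]
gripper_width: 0.0194
gripper_force: 60.0
expected nose R corner before tilt (np.float64(303.12161824883106), np.float64(169.68850780328407))
tilt 25 G [0.46  0.176 0.231]
t 8.5 p [0.4532 0.1725 0.2139] rot [180.   24.9  20.8] F [ 1.1 -0.5 -2.1] w 0.0194 gf 60.0
  xyz [-0.003, -0.038, 0.006] rot [-0.02, -0.05, -0.15]
tilt 32 G [0.47  0.18  0.243]
t 8.5 p [0.4532 0.1725 0.2139] rot [180.   24.9  20.8] F [ 1.1 -0.5 -2.1] w 0.0194 gf 60.0
  xyz [0.075, -0.038, -0.508] rot [-0.03, -7.05, -0.14]
tilt 40 G [0.483 0.185 0.255]
t 8.5 p [0.4532 0.1725 0.2139] rot [180.   24.9  20.8] F [ 1.1 -0.5 -2.1] w 0.0194 gf 60.0
  xyz [0.239, -0.039, -1.077] rot [-0.04, -15.05, -0.14]
tilt 48 G [0.497 0.191 0.264]
t 8.5 p [0.4532 0.1725 0.2139] rot [180.   24.9  20.8] F [ 1.1 -0.5 -2.1] w 0.0194 gf 60.0
  xyz [0.481, -0.04, -1.618] rot [-0.05, -23.05, -0.14]
```

View pics/s4.png

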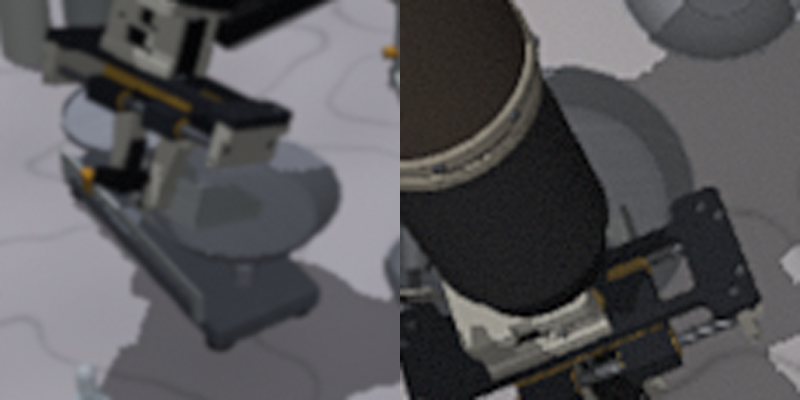

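The scoop is where I expected it, and no nuts are out yet (force still about −2.1 N). I'll tilt further.

```bash
python3 -m crank '[{"xyz":[0.02,-0.03,-0.15],"delta_rot":[0,-2,0],"claw":1},{"xyz":[0.04,-0.03,-0.3],"delta_rot":[0,-4,0],"claw":1},{"xyz":[0.075,-0.03,-0.5],"delta_rot":[0,-7,0],"claw":1},{"xyz":[0.075,-0.03,-0.5],"delta_rot":[0,-7,0],"claw":1},{"xyz":[0.11,-0.03,-0.64],"delta_rot":[0,-9,0],"claw":1},{"xyz":[0.15,-0.03,-0.78],"delta_rot":[0,-11,0],"claw":1},{"xyz":[0.15,-0.03,-0.78],"delta_rot":[0,-11,0],"claw":1},{"xyz":[0.15,-0.03,-0.78],"delta_rot":[0,-11,0],"claw":1}]'
python3 - <<'E'
from h import *
from plant import r
print(r.get_state()["moment"])
c=np.array([.579,.222]); d=np.array([np.cos(.366),np.sin(.366)]); L=c-.025*d
for t,z in((40,.15),(45,.15),(50,.15),(56,.15)): lip([*L,z],21,t)
E
```

```text
time_s: 9.6
tcp_pos: [0.4657, 0.1784, 0.2339]
eef_rot: [180.0, 35.9, 20.9]
contact_force: [-0.0, -0.4, -1.0]
gripper_width: 0.0196
gripper_force: 60.0
[ 0.74084703 -2.06545292 -0.04486552]
tilt 40 G [0.483 0.185 0.255]
t 9.6 p [0.4657 0.1784 0.2339] rot [180.   35.9  20.9] F [-0.  -0.4 -1. ] w 0.0196 gf 60.0
  xyz [0.047, -0.005, -0.293] rot [-0.05, -4.14, -0.11]
tilt 45 G [0.492 0.188 0.261]
t 9.6 p [0.4657 0.1784 0.2339] rot [180.   35.9  20.9] F [-0.  -0.4 -1. ] w 0.0196 gf 60.0
  xyz [0.122, -0.006, -0.656] rot [-0.06, -9.14, -0.11]
tilt 50 G [0.501 0.192 0.267]
t 9.6 p [0.4657 0.1784 0.2339] rot [180.   35.9  20.9] F [-0.  -0.4 -1. ] w 0.0196 gf 60.0
  xyz [0.228, -0.006, -1.011] rot [-0.06, -14.14, -0.1]
tilt 56 G [0.513 0.197 0.272]
t 9.6 p [0.4657 0.1784 0.2339] rot [180.   35.9  20.9] F [-0.  -0.4 -1. ] w 0.0196 gf 60.0
  xyz [0.396, -0.007, -1.423] rot [-0.07, -20.14, -0.1]
```

The force has dropped to about −1 N, so nuts have slid out. I'll tip further so the scoop is fully empty, then look.

```bash
python3 -m crank '[{"xyz":[0.05,0,-0.3],"delta_rot":[0,-4,0],"claw":1},{"xyz":[0.12,0,-0.65],"delta_rot":[0,-9,0],"claw":1},{"xyz":[0.23,0,-1],"delta_rot":[0,-14,0],"claw":1},{"xyz":[0.23,0,-1],"delta_rot":[0,-14,0],"claw":1},{"xyz":[0.23,0,-1],"delta_rot":[0,-14,0],"claw":1},{"xyz":[0.23,0,-1],"delta_rot":[0,-14,0],"claw":1}]'
python3 - <<'E'
from h import *
c=np.array([.579,.222]); d=np.array([np.cos(.366),np.sin(.366)]); L=c-.025*d
lip([*L,.22],21,20); lip([*(c-.12*d),.25],21,0)
from plant import optics
import cv2
c=optics.capture("top")["img"]; b=optics.capture("side")["img"]
cv2.imwrite("pics/s5.png",np.hstack([cv2.resize(b[120:250,220:350],(400,400),interpolation=cv2.INTER_CUBIC),cv2.resize(c[145:260,180:295],(400,400),interpolation=cv2.INTER_CUBIC)]))
E
```

```text
time_s: 10.35
tcp_pos: [0.4873, 0.1866, 0.2548]
eef_rot: [180.0, 49.8, 20.9]
contact_force: [0.1, 0.4, -0.3]
gripper_width: 0.0197
gripper_force: 60.0
tilt 20 G [0.454 0.174 0.292]
t 10.35 p [0.4873 0.1866 0.2548] rot [180.   49.8  20.9] F [ 0.1  0.4 -0.3] w 0.0197 gf 60.0
  xyz [-1.396, -0.003, 0.665] rot [-0.04, 29.82, -0.1]
tilt 0 G [0.348 0.134 0.28 ]
t 10.35 p [0.4873 0.1866 0.2548] rot [180.   49.8  20.9] F [ 0.1  0.4 -0.3] w 0.0197 gf 60.0
  xyz [-3.361, 0.002, 3.652] rot [-0.03, 49.82, -0.11]
```

View pics/s5.png

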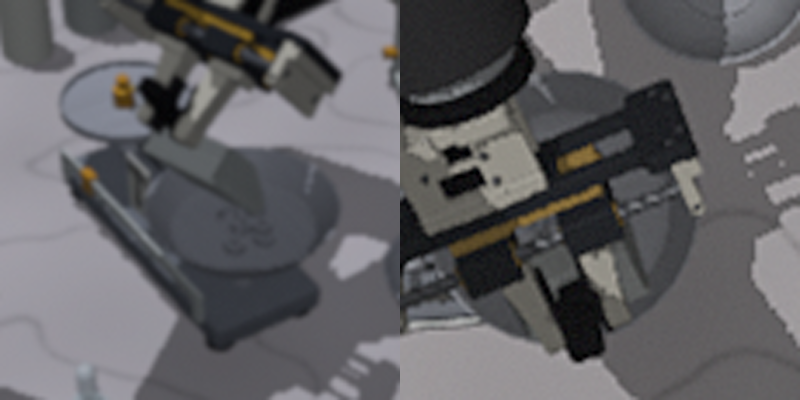

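The nuts are in the dish and the pan is down. The right end of the balance is lowered and the weight is raised at (123,95). I'll back off straight up and level the scoop.

Run:
```python
from h import *
c=np.array([.579,.222]); d=np.array([np.cos(.366),np.sin(.366)]); L=c-.025*d
lip([*L,.20],21,40);lip([*L,.235],21,20); lip([*L,.26],21,-5)
```

```text
tilt 40 G [0.483 0.185 0.305]
t 10.45 p [0.4874 0.1867 0.2548] rot [180.   49.9  20.9] F [-0.3 -0.7 -1.2] w 0.0197 gf 60.0
  xyz [-1.264, -0.004, -0.331] rot [-0.07, 9.85, -0.09]
tilt 20 G [0.454 0.174 0.307]
t 10.45 p [0.4874 0.1867 0.2548] rot [180.   49.9  20.9] F [-0.3 -0.7 -1.2] w 0.0197 gf 60.0
  xyz [-1.779, -0.002, 0.344] rot [-0.05, 29.85, -0.1]
tilt -5 G [0.435 0.167 0.279]
t 10.45 p [0.4874 0.1867 0.2548] rot [180.   49.9  20.9] F [-0.3 -0.7 -1.2] w 0.0197 gf 60.0
  xyz [-1.301, -0.002, 1.27] rot [-0.03, 54.85, -0.11]
```

```bash
python3 -m crank '[{"xyz":[-0.4,0,-0.11],"delta_rot":[0,3,0],"claw":1},{"xyz":[-0.85,0,-0.22],"delta_rot":[0,6.5,0],"claw":1},{"xyz":[-1.26,0,-0.33],"delta_rot":[0,10,0],"claw":1},{"xyz":[-1.45,0,-0.1],"delta_rot":[0,16.5,0],"claw":1},{"xyz":[-1.62,0,0.12],"delta_rot":[0,23,0],"claw":1},{"xyz":[-1.78,0,0.34],"delta_rot":[0,30,0],"claw":1},{"xyz":[-1.66,0,0.57],"delta_rot":[0,36,0],"claw":1},{"xyz":[-1.54,0,0.8],"delta_rot":[0,42,0],"claw":1},{"xyz":[-1.42,0,1.04],"delta_rot":[0,48.5,0],"claw":1},{"xyz":[-1.3,0,1.27],"delta_rot":[0,55,0],"claw":1},{"xyz":[-1.3,0,1.27],"delta_rot":[0,55,0],"claw":1}]'
python3 - <<'E'
from h import *
lip([.505,-.46,.26],-91.6,-3)
E
```

```text
time_s: 11.82
tcp_pos: [0.4344, 0.1656, 0.2595]
eef_rot: [-180.0, -5.1, 20.9]
contact_force: [0.3, -0.5, -1.6]
gripper_width: 0.0194
gripper_force: 60.0
tilt -3 G [ 0.509 -0.332  0.283]
t 11.825 p [0.4344 0.1656 0.2595] rot [-180.    -5.1   20.9] F [ 0.3 -0.5 -1.6] w 0.0194 gf 60.0
  xyz [-3.598, 16.396, -0.496] rot [-7.98, -1.37, 112.27]
```

```bash
python3 -m crank '[{"xyz":[-0.1,0.4,0],"delta_rot":[-0.2,0,2.8],"claw":1},{"xyz":[-0.28,1.3,-0.04],"delta_rot":[-0.6,-0.1,8.8],"claw":1},{"xyz":[-0.47,2.15,-0.06],"delta_rot":[-1,-0.2,14.7],"claw":1},{"xyz":[-0.66,3,-0.1],"delta_rot":[-1.5,-0.3,20.6],"claw":1},{"xyz":[-0.85,3.9,-0.1],"delta_rot":[-1.9,-0.3,26.6],"claw":1},{"xyz":[-1.04,4.75,-0.1],"delta_rot":[-2.3,-0.4,32.5],"claw":1},{"xyz":[-1.23,5.6,-0.2],"delta_rot":[-2.7,-0.5,38.5],"claw":1},{"xyz":[-1.42,6.5,-0.2],"delta_rot":[-3.2,-0.5,44.5],"claw":1},{"xyz":[-1.62,7.4,-0.2],"delta_rot":[-3.6,-0.6,50.5],"claw":1},{"xyz":[-1.8,8.25,-0.25],"delta_rot":[-4,-0.7,56.5],"claw":1},{"xyz":[-2,9.1,-0.3],"delta_rot":[-4.4,-0.8,62.5],"claw":1},{"xyz":[-2.2,10,-0.3],"delta_rot":[-4.9,-0.8,68.5],"claw":1},{"xyz":[-2.4,10.9,-0.3],"delta_rot":[-5.3,-0.9,74.5],"claw":1},{"xyz":[-2.6,11.75,-0.35],"delta_rot":[-5.7,-1,80.5],"claw":1},{"xyz":[-2.8,12.6,-0.4],"delta_rot":[-6.2,-1.1,86.5],"claw":1},{"xyz":[-2.97,13.5,-0.4],"delta_rot":[-6.6,-1.1,92.5],"claw":1},{"xyz":[-3.15,14.4,-0.4],"delta_rot":[-7,-1.2,98.5],"claw":1},{"xyz":[-3.35,15.3,-0.45],"delta_rot":[-7.5,-1.3,104.5],"claw":1},{"xyz":[-3.5,16,-0.5],"delta_rot":[-7.8,-1.35,109.5],"claw":1},{"xyz":[-3.6,16.4,-0.5],"delta_rot":[-8,-1.4,112.3],"claw":1}]'
python3 - <<'E'
from h import *
for y,z,t in((-.46,.22,10),(-.475,.18,20),(-.475,.107,20)): lip([.505,y,z],-91.6,t)
from plant import optics
import cv2
c=optics.capture("top")["img"]; b=optics.capture("side")["img"]
cv2.imwrite("pics/s6.png",np.hstack([cv2.resize(b[250:480,330:560],(400,400),interpolation=cv2.INTER_CUBIC),cv2.resize(c[150:290,455:595],(400,400),interpolation=cv2.INTER_CUBIC)]))
cv2.imwrite("pics/full_top.png",c); cv2.imwrite("pics/full_side.png",b)
E
```

```text
time_s: 14.32
tcp_pos: [0.5108, -0.333, 0.2644]
eef_rot: [179.8, -3.1, -92.0]
contact_force: [-0.0, -0.4, -1.6]
gripper_width: 0.0193
gripper_force: 60.0
tilt 10 G [ 0.508 -0.34   0.272]
t 14.325 p [ 0.5108 -0.333   0.2644] rot [179.8  -3.1 -92. ] F [-0.  -0.4 -1.6] w 0.0193 gf 60.0
  xyz [0.112, 0.072, 0.384] rot [0.15, -13.06, -0.39]
tilt 20 G [ 0.508 -0.366  0.252]
t 14.325 p [ 0.5108 -0.333   0.2644] rot [179.8  -3.1 -92. ] F [-0.  -0.4 -1.6] w 0.0193 gf 60.0
  xyz [0.831, 0.051, 1.06] rot [0.12, -23.06, -0.41]
tilt 20 G [ 0.508 -0.366  0.179]
t 14.325 p [ 0.5108 -0.333   0.2644] rot [179.8  -3.1 -92. ] F [-0.  -0.4 -1.6] w 0.0193 gf 60.0
  xyz [0.701, 0.043, 3.49] rot [0.12, -23.06, -0.41]
```

View pics/s6.png

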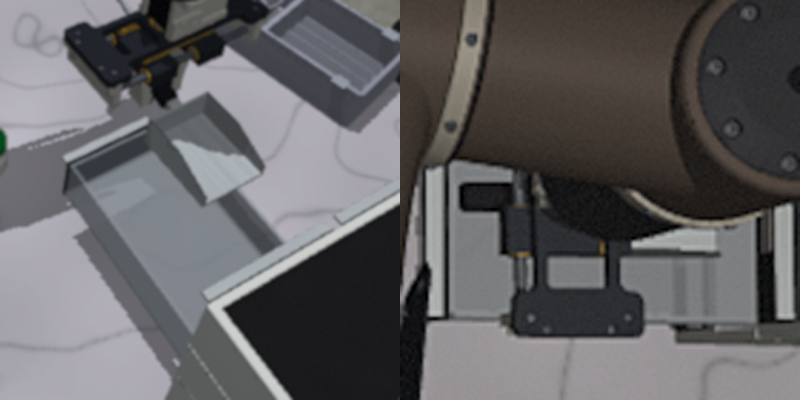

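The scoop is empty and centred over the drawer in both views, with its nose short of the cabinet face. I'll tilt it and lower it in nose first.

```bash
python3 -m crank '[{"xyz":[0.05,0.04,0.13],"delta_rot":[0.1,-4.5,-0.2],"claw":1},{"xyz":[0.08,0.07,0.26],"delta_rot":[0.1,-9,-0.4],"claw":1},{"xyz":[0.11,0.07,0.38],"delta_rot":[0.1,-13,-0.4],"claw":1},{"xyz":[0.35,0.06,0.6],"delta_rot":[0.1,-16.5,-0.4],"claw":1},{"xyz":[0.6,0.06,0.83],"delta_rot":[0.1,-20,-0.4],"claw":1},{"xyz":[0.83,0.05,1.06],"delta_rot":[0.1,-23,-0.4],"claw":1},{"xyz":[0.79,0.05,1.7],"delta_rot":[0.1,-23,-0.4],"claw":1},{"xyz":[0.76,0.05,2.3],"delta_rot":[0.1,-23,-0.4],"claw":1},{"xyz":[0.73,0.05,2.9],"delta_rot":[0.1,-23,-0.4],"claw":1},{"xyz":[0.71,0.04,3.3],"delta_rot":[0.1,-23,-0.4],"claw":1},{"xyz":[0.7,0.04,3.45],"delta_rot":[0.1,-23,-0.4],"claw":1},{"xyz":[0.7,0.04,3.45],"delta_rot":[0.1,-23,-0.4],"claw":1}]'
python3 - <<'E'
from h import *
for y,z,t in((-.495,.107,14),(-.501,.105,7),(-.503,.104,0),(-.503,.099,0)): lip([.5045,y,z],-91.6,t)
from plant import optics
import cv2
c=optics.capture("top")["img"]; b=optics.capture("side")["img"]
cv2.imwrite("pics/s7.png",np.hstack([cv2.resize(b[280:440,350:510],(400,400),interpolation=cv2.INTER_CUBIC),cv2.resize(c[150:290,455:595],(400,400),interpolation=cv2.INTER_CUBIC)]))
E
```

```text
time_s: 15.92
tcp_pos: [0.5085, -0.3575, 0.1628]
eef_rot: [-179.9, 19.9, -91.3]
contact_force: [-0.5, -0.5, -1.7]
gripper_width: 0.0194
gripper_force: 60.0
tilt 14 G [ 0.508 -0.379  0.167]
t 15.925 p [ 0.5085 -0.3575  0.1628] rot [-179.9   19.9  -91.3] F [-0.5 -0.5 -1.7] w 0.0194 gf 60.0
  xyz [0.695, 0.008, 0.253] rot [0.03, 5.91, 0.3]
tilt 7 G [ 0.508 -0.379  0.15 ]
t 15.925 p [ 0.5085 -0.3575  0.1628] rot [-179.9   19.9  -91.3] F [-0.5 -0.5 -1.7] w 0.0194 gf 60.0
  xyz [0.946, 0.003, 0.765] rot [0.02, 12.91, 0.3]
tilt 0 G [ 0.508 -0.376  0.134]
t 15.925 p [ 0.5085 -0.3575  0.1628] rot [-179.9   19.9  -91.3] F [-0.5 -0.5 -1.7] w 0.0194 gf 60.0
  xyz [1.122, 0.002, 1.282] rot [-0.0, 19.91, 0.3]
tilt 0 G [ 0.508 -0.376  0.129]
t 15.925 p [ 0.5085 -0.3575  0.1628] rot [-179.9   19.9  -91.3] F [-0.5 -0.5 -1.7] w 0.0194 gf 60.0
  xyz [1.179, 0.002, 1.439] rot [-0.0, 19.91, 0.3]
```

View pics/s7.png

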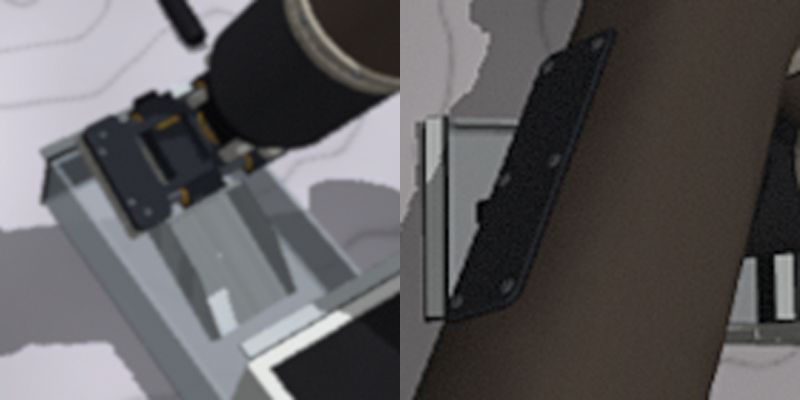

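The scoop is inside the drawer, nose down, midway between the walls. I'll level it and slide it forward.

```bash
python3 -m crank '[{"xyz":[0.25,0,0.06],"delta_rot":[0,1.5,0.1],"claw":1},{"xyz":[0.5,0,0.15],"delta_rot":[0,3.5,0.2],"claw":1},{"xyz":[0.69,0,0.25],"delta_rot":[0,6,0.3],"claw":1},{"xyz":[0.82,0,0.5],"delta_rot":[0,9.5,0.3],"claw":1},{"xyz":[0.95,0,0.76],"delta_rot":[0,13,0.3],"claw":1},{"xyz":[1.04,0,1.02],"delta_rot":[0,16.5,0.3],"claw":1},{"xyz":[1.12,0,1.28],"delta_rot":[0,20,0.3],"claw":1},{"xyz":[1.12,0,1.28],"delta_rot":[0,20,0.3],"claw":1},{"xyz":[1.12,0,1.28],"delta_rot":[0,20,0.3],"claw":1}]'
python3 - <<'E'
from h import *
for z in(.104,.1,.097,.095): lip([.5045,-.503,z],-91.6,0)
E
```

```text
time_s: 17.15
tcp_pos: [0.5085, -0.3763, 0.1159]
eef_rot: [-179.9, -0.1, -91.6]
contact_force: [-0.3, 0.8, -1.1]
gripper_width: 0.0196
gripper_force: 60.0
tilt 0 G [ 0.508 -0.376  0.134]
t 17.15 p [ 0.5085 -0.3763  0.1159] rot [-1.799e+02 -1.000e-01 -9.160e+01] F [-0.3  0.8 -1.1] w 0.0196 gf 60.0
  xyz [-0.007, 0.014, 0.023] rot [-0.06, -0.07, 0.01]
tilt 0 G [ 0.508 -0.376  0.13 ]
t 17.15 p [ 0.5085 -0.3763  0.1159] rot [-1.799e+02 -1.000e-01 -9.160e+01] F [-0.3  0.8 -1.1] w 0.0196 gf 60.0
  xyz [-0.007, 0.014, 0.156] rot [-0.06, -0.07, 0.01]
tilt 0 G [ 0.508 -0.376  0.127]
t 17.15 p [ 0.5085 -0.3763  0.1159] rot [-1.799e+02 -1.000e-01 -9.160e+01] F [-0.3  0.8 -1.1] w 0.0196 gf 60.0
  xyz [-0.008, 0.014, 0.256] rot [-0.06, -0.07, 0.01]
tilt 0 G [ 0.508 -0.376  0.125]
t 17.15 p [ 0.5085 -0.3763  0.1159] rot [-1.799e+02 -1.000e-01 -9.160e+01] F [-0.3  0.8 -1.1] w 0.0196 gf 60.0
  xyz [-0.008, 0.014, 0.323] rot [-0.06, -0.07, 0.01]
```

Now I'll lower it about 7 mm gently and watch the force.

```bash
python3 -m crank '[{"xyz":[0,0,0.06],"delta_rot":[0,0,0],"claw":1},{"xyz":[0,0,0.12],"delta_rot":[0,0,0],"claw":1},{"xyz":[0,0,0.18],"delta_rot":[0,0,0],"claw":1},{"xyz":[0,0,0.22],"delta_rot":[0,0,0],"claw":1},{"xyz":[0,0,0.22],"delta_rot":[0,0,0],"claw":1},{"xyz":[0,0,0.22],"delta_rot":[0,0,0],"claw":1}]'; python3 -c "
from plant import r
print(r.get_state()['moment'])"
```

```text
time_s: 17.9
tcp_pos: [0.508, -0.3762, 0.1087]
eef_rot: [-180.0, -0.1, -91.6]
contact_force: [-0.3, -0.9, -0.8]
gripper_width: 0.0196
gripper_force: 60.0
[-0.04719864 -0.00462478 -0.06380834]
```

```bash
python3 -m crank '[{"xyz":[0,0,0.03],"delta_rot":[0,0,0],"claw":1},{"xyz":[0,0,0.05],"delta_rot":[0,0,0],"claw":1},{"xyz":[0,0,0.05],"delta_rot":[0,0,0],"claw":1},{"xyz":[0,0,0.05],"delta_rot":[0,0,0],"claw":1}]'; python3 -c "
from plant import r
print(r.get_state()['moment'])"
```

```text
time_s: 18.4
tcp_pos: [0.5081, -0.3762, 0.1082]
eef_rot: [-180.0, -0.1, -91.6]
contact_force: [-1.8, 2.4, 7.3]
gripper_width: 0.0199
gripper_force: 60.0
[ 0.81956432  0.8901688  -0.0490665 ]
```

It has touched down (7 N upward). I'll ease off slightly, open partway and rise.

```bash
python3 -m crank '[{"xyz":[0,0,-0.03],"delta_rot":[0,0,0],"claw":1},{"xyz":[0,0,-0.03],"delta_rot":[0,0,0],"claw":0.7},{"xyz":[0,0,-0.03],"delta_rot":[0,0,0],"claw":0.5},{"xyz":[0,0,-0.03],"delta_rot":[0,0,0],"claw":0.5},{"xyz":[0,0,-0.03],"delta_rot":[0,0,0],"claw":0.5},{"xyz":[0,0,-0.03],"delta_rot":[0,0,0],"claw":0.5},{"xyz":[0,0,-0.03],"delta_rot":[0,0,0],"claw":0.5}]' 20
```

```text
time_s: 19.27
tcp_pos: [0.508, -0.3761, 0.108]
eef_rot: [-180.0, -0.1, -91.6]
contact_force: [-0.0, 0.7, 0.2]
gripper_width: 0.0439
gripper_force: 0.0
```

```bash
python3 -m crank '[{"xyz":[0,0,-0.3],"delta_rot":[0,0,0],"claw":0.5},{"xyz":[0,0,-0.8],"delta_rot":[0,0,0],"claw":0.5},{"xyz":[0,0,-1.5],"delta_rot":[0,0,0],"claw":0.5},{"xyz":[0,0,-2.5],"delta_rot":[0,0,0],"claw":0.5},{"xyz":[0,0,-3.5],"delta_rot":[0,0,0],"claw":0.5},{"xyz":[0,0,-4.5],"delta_rot":[0,0,0],"claw":0.5},{"xyz":[-1.5,0,-5],"delta_rot":[0,0,0],"claw":0.5},{"xyz":[-3,0,-5],"delta_rot":[0,0,0],"claw":0.5},{"xyz":[-4.5,0,-5],"delta_rot":[0,0,0],"claw":0.5},{"xyz":[-6,0,-5],"delta_rot":[0,0,0],"claw":0.5},{"xyz":[-7.5,0,-5],"delta_rot":[0,0,0],"claw":0.5},{"xyz":[-8.5,0,-5],"delta_rot":[0,0,0],"claw":0.5},{"xyz":[-8.5,0,-5],"delta_rot":[0,0,0],"claw":0.5},{"xyz":[-8.5,0,-5],"delta_rot":[0,0,0],"claw":0.5}]'
python3 - <<'E'
from plant import optics
import cv2,numpy as np
c=optics.capture("top")["img"]; b=optics.capture("side")["img"]
f=lambda i,w,h:cv2.resize(i,(w,h),interpolation=cv2.INTER_CUBIC)
m=np.vstack([np.hstack([f(b[120:250,220:393],400,300),f(c[145:250,100:240],400,300)]),np.hstack([f(b[290:440,350:550],400,300),f(c[175:280,455:595],400,300)])])
cv2.imwrite("pics/s8.png",m)
E
```

```text
time_s: 21.02
tcp_pos: [0.5153, -0.1211, 0.2586]
eef_rot: [-179.9, -0.1, -91.6]
contact_force: [0.7, 0.1, -0.0]
gripper_width: 0.0436
gripper_force: 0.0
```

View pics/s8.png

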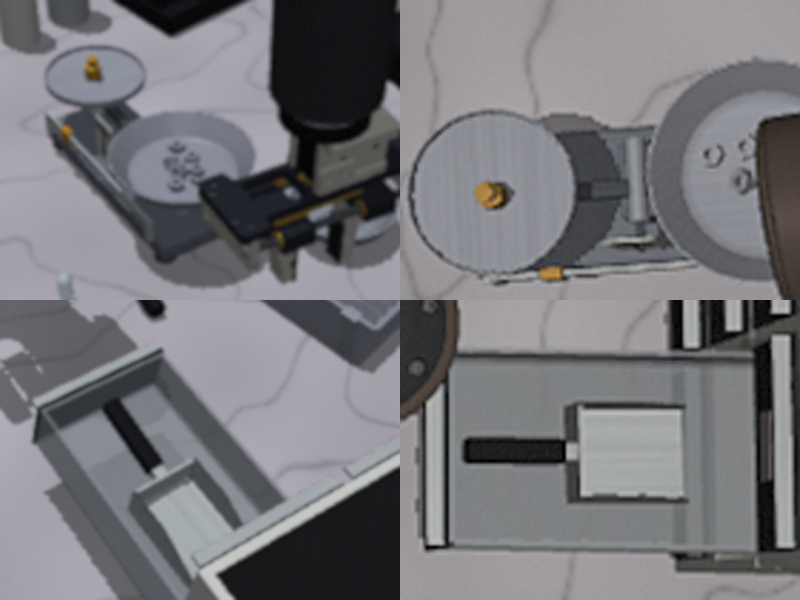

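The scoop lies flat and empty in the drawer, the nuts are in the lowered pan at about (185,168), and the weight is on its raised plate. I'll hand in the job.

```bash
python3 -c "
from plant import job
print(job.close_job())"
```

```text
the job is handed in; nothing more can be done
None
```

The job is handed in at about 21 s: the nuts are in the dished pan, which is down on its stop; the empty scoop lies flat in the open drawer; the brass weight is still on its plate, and I saw no spilled nuts in the pictures, though I did not count all eight in the pan.

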